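# Fill the last space in the stock box and sweep the rim

### The arm

A 6-joint arm with a two-finger parallel gripper is mounted at the origin on the work surface. World frame = base frame: x ahead of the robot, y to its left, z up, the work surface at z = 0. Lengths are in m, angles in rad, forces in N, time in s.
With the tool pointing down it reaches from about 0.35 to 0.85 m from the base axis. Payload 8.1 kg.
Tool frame: the origin (TCP) lies at the very end of the fingers, on their centre line; the grasp point (between the pads) lies 19 mm behind it; z points along the fingers, y is the direction in which the jaws open and shut (so a half turn about z gives the same grasp; the last joint's range is limited). The gripper opens to 93 mm and grips with 3 to 60 N. Pads are 15 mm wide; open, the fingers measure 128 mm over their backs; the gripper's body (75 mm by 188 mm) begins 65 mm behind the grasp point.
Start: joints at [-1.361, 0.13, 1.488, -0, 1.523, -0.085], TCP at [0.174, -0.574, 0.219] pointing down, gripper open.
Joint ranges: [-2.96, 2.96], [-0.89, 2.26], [0.02, 2.5], [-1.34, 4.48], [0, 2.73], [-2.66, 2.66]. Speed limits (rad/s): [2.39, 2.39, 2.79, 3.14, 3.14, 3.14].

### API

Orientations are given as a rotation vector (axis times angle).
In Python, from plant import * gives the robot as it stands.
- The arm moves only by the tool apply_moves, never from a script. Its argument "commands" is one flat list of numbers, 7 for each row, row after row: the shift along the world's x, y, z in cm, then the turn, a rotation vector about the world's x, y, z in rad, then the finger opening in cm, from 0 to 9.3. A call has 1 to 8 rows; each row shifts and turns the pose as measured when the row begins; what a row does not reach is not made up. A row lasts 1/8 s, in which the tool goes at most 62.5 mm and 10.7 degrees, less where a joint would pass 70% of its speed; a pose out of reach is approached as far as the arm can. A call with a gripper value outside its range is refused whole. The fingers move at their own pace and stop on an object; "squeeze" is the grip in N (left out, the last holds). Time passes only in rows, so rows that do not move let the fingers close. It gives the time, the measured TCP pose, the force and the opening at its end, in the units of the state.
- read_state(): the state, without advancing time (a new reading comes with each control period).
- read_camera(name): name is "side" or "top" or "wrist"; returns (picture, depth): 400x640x3 uint8, blue, green, red; 400x640 float32, m along the optical axis (not along the pixel's ray), 0 where there is no reading.
- camera_model(name): a dict with "intrinsics" (3x3 intrinsics, pixels), "R" (3x3) and "t" (3): a world point X has camera coordinates R X + t. Camera axes: x right, y down, z forward; pixel columns grow to the right and rows downward; lengths in m; the calibration is good to about 2 mm. A picture is of the moment at which its call begins: read the wrist's pose just before it. camera_model takes no time and is no camera call; for the wrist camera it gives the pose at the moment of the call.
- close_job(): hands the job in, once; it reports no verdict.
Trained networks look in the newest picture that a camera, given by its name, has taken for a name from the list of things; names that differ only in an ending like _2 or _b are one class to them, and where a whole thing is asked for, a point or a joint stands for the part that bears it (a point fixed in the world has none). Each returns a list of dicts, best first, with "conf" (0 to 1); they miss things now and then, are a little off and sometimes report something else, mostly with a low value. They report only what shows in the picture. A call takes as long as a camera call.
- find_in(query, camera): "point" ([x, y, z] in m, in the coordinates of the camera as it stood for that picture, good to about 4 mm: the middle of the surface that is visible of it).
- cut_out(query, camera): "mask" (400x640 bool, what is visible of it).
- spot_point(query, camera): "point" ([x, y, z] in m, in the coordinates of the camera as it stood for that picture, good to about 4 mm: a listed point, or the origin of a listed thing).
The state is a dict: "t": time; "q": joint angles; "dq": joint speeds; "joint_torque": joint torques, N m; "tool_pos": TCP position; "orientation": TCP orientation; "force": force on the tool from outside, world axes, zero at the start; "wrist_torque": the same for the moment, N m; "opening": finger opening in m.
Only numpy, scipy, OpenCV 4.12 (cv2) and the standard library are available. Lean on these libraries where they do the work, as an engineer would, in place of code of your own. Each camera call takes 0.05 s, during which the arm holds its last target. There are 200 camera calls.

### The job

One space is left in the white stock box. Of the three hub flanges on the bench, one is too tall for the box and one too wide for the space: take the third and set it down, not dropped, flat on the box's floor in that space, and let go. Then prove that nothing stands above the rim: slide the sweep bar by its knob over the whole box to the far end of its rails, and leave it there.

Things in the scene. Friction and masses are not known exactly. Their poses are not given: they have to be found in the camera images.
- flange: The hub flange to load, bare aluminium: a disc 76 mm across, 12 mm thick, with a round hub 32 mm across on top; 54 mm high in all, about 0.25 kg. Stands hub up. Origin: centre of its underside, z up. The two others on the bench have the same hub: one is 92 mm high (too tall), one has a 120 mm disc (too wide). Grip the hub from above, fingertips above the disc.
- gap (a point): Centre of the free space, on the box's inner floor, 5 mm above the bench. Space 107 mm in x, 105 mm in y; box walls at +x and +y, loose steel parts 34-36 mm high at -x and -y. Rim 60 mm above this point. y points along the box, the way the sweep bar must slide; z up. The box, 170 by 225 mm, is fixed; its centre is at x -26, y -55 mm from here.
- sweep_bar (a joint): Travel of the sweep bar in m: 0 at the start end, outside the box, 0.29 at the stop beyond its other end; straight along the gap's +y. The bar is an aluminium strip 210 mm long across the box, 30 mm wide, 10 mm thick, its underside 2 mm above the rim. About 2 N of friction; it stays where it is left. It catches on any part standing above the rim.
- bar_grip (a point): Centre of the top of the sweep bar's black upright knob, 127 mm above the bench. The knob is a round post 22 mm across that stands 50 mm above the bar; grip or push it from above. Axes as the gap's.

How it is judged:
On the way, in this order (a step that is already met when the one before it is completed fails the run):
1. the right flange stands flat on the box's floor in the free space, let go, with the sweep bar still at its start end (horizontal distance between flange and gap below 0.03 m and z of flange in the frame of gap between -0.006 and 0.006 m and angle between flange's own z axis and vertical below 0.12 rad and linear speed of flange below 0.05 m/s and contact force between the fingers and flange below 0.5 N and value of joint sweep_bar below 0.04 m), for 0.2 s.
2. the sweep bar has been slid over the whole box to the far end of its rails (value of joint sweep_bar above 0.275 m), for 0.2 s.
At the end, for the whole second after the job is handed in: The right flange stands flat on the box's floor (within 6 mm in height, tilt under 0.12 rad), within 30 mm of the free space's centre, at rest and let go; the sweep bar is within 15 mm of the far end of its rails (horizontal distance between flange and gap below 0.03 m and z of flange in the frame of gap between -0.006 and 0.006 m and angle between flange's own z axis and vertical below 0.12 rad and linear speed of flange below 0.05 m/s and contact force between the fingers and flange below 0.5 N and value of joint sweep_bar above 0.275 m); the robot touches nothing.
It fails at once if the flange is dropped into the box from more than about 30 mm (linear speed of flange above 0.8 m/s and horizontal distance between flange and gap below 0.06 m and contact force between the fingers and flange below 0.5 N).
It also fails if it takes over 51 s, if anything falls off the work surface, if the arm or the gripper's body presses on something with over 40 N, if the wrist force passes 120 N, or if a joint passes its speed limit or range.

## Working session

There is one attempt and no reset: what is moved stays moved. The work goes in short steps, Python scripts to look and compute and a tool call to move; the robot and the scene stay as the last step left them, time stands still between calls to the robot, and variables do not carry over. Pictures are saved under pics/ and viewed, about 8 in all and at most 12, crops included, and the job is handed in when it is done.

Besides the shell and the picture viewer there is one more tool, called after "Request:" as name(argument=value, ...) on one line, values as JSON. apply_moves: Moves the arm, as the interface text tells. Its arguments: {"type":"object","properties":{"commands":{"type":"array"},"squeeze":{"type":"number"}},"required":["commands"]}

```bash
mkdir -p pics; cat > h.py <<'E'
from plant import *
import numpy as np, cv2
def world(p,cam,m=None):
    m=m or camera_model(cam); return np.array(m["R"]).T@(np.array(p)-np.array(m["t"]))
def cloud(depth,cam):
    m=camera_model(cam);K=np.array(m["intrinsics"]);v,u=np.indices(depth.shape)
    P=np.stack([(u-K[0,2])*depth/K[0,0],(v-K[1,2])*depth/K[1,1],depth],-1)
    return (P-np.array(m["t"]))@np.array(m["R"])
E
python3 - <<'E'
from h import *
s=read_state();print(s["t"],s["tool_pos"],s["orientation"])
for c in ["top","side"]:
    im,d=read_camera(c);cv2.imwrite(f"pics/{c}0.png",im);np.save(f"{c}0.npy",cloud(d,c))
    for q in ["flange","sweep_bar"]:
        for r in find_in(q,c):print(c,q,"find",world(r["point"],c).round(3),r["conf"])
    for q in ["flange","gap","bar_grip"]:
        for r in spot_point(q,c):print(c,q,"spot",world(r["point"],c).round(3),r["conf"])
E
```

```text
0.0 [ 0.17423259 -0.57355153  0.21759073] [-3.10570876e+00 -4.61142989e-01  1.80057373e-04]
top flange find [ 0.565 -0.307  0.014] 0.86
top sweep_bar find [0.557 0.054 0.079] 0.81
top flange spot [ 0.569 -0.312  0.001] 0.76
top gap spot [0.583 0.257 0.005] 0.92
top bar_grip spot [0.565 0.051 0.122] 0.61
side flange find [ 0.557 -0.32   0.012] 0.85
side flange find [0.57  0.142 0.059] 0.7
side flange find [0.554 0.049 0.076] 0.53
side sweep_bar find [0.552 0.052 0.077] 0.74
side flange spot [ 0.563 -0.307 -0.001] 0.8
side gap spot [0.58  0.253 0.005] 0.55
side bar_grip spot [0.559 0.058 0.127] 0.86
```

View pics/top0.png

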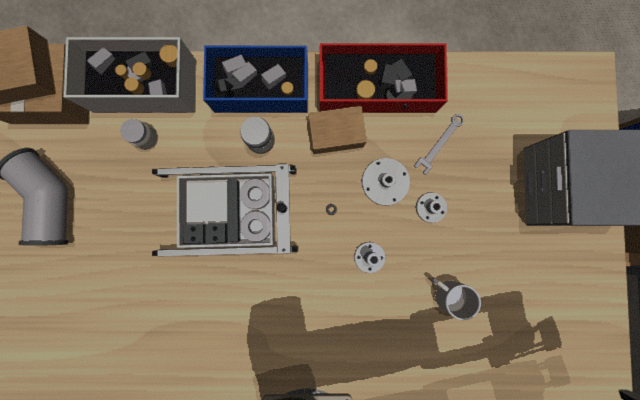

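View pics/side0.png

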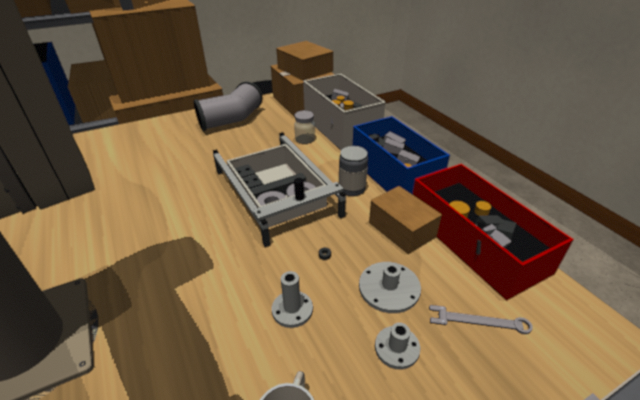

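The top view shows three flanges: wide at (386,181), tall at (370,257), and the right one at (432,207). The side view confirms it, with the tall one at (292,300) and the short one at (398,345). The box is at about (225,212), its free space at (207,200) and the bar knob at (281,207). Next I refine these with depth.

```bash
python3 - <<'E'
from h import *
for c in ["top","side"]:
    P=np.load(f"{c}0.npy").reshape(-1,3)
    def rep(n,ctr,r,z0,z1):
        s=P[(np.hypot(*(P[:,:2]-ctr).T)<r)&(P[:,2]>z0)&(P[:,2]<z1)]
        if len(s)<3: print(c,n,len(s));return
        (x,y),rad=cv2.minEnclosingCircle(s[:,:2].astype(np.float32))
        print(c,n,len(s),s.mean(0).round(4),"circ",round(x,4),round(y,4),round(rad,4),"zmax",s[:,2].max().round(3))
    rep("hub",(.566,-.31),.05,.045,.3); rep("disc",(.566,-.31),.06,.007,.017)
    rep("knob",(.562,.054),.03,.118,.14); rep("jar",(.74,.12),.08,.05,.3)
    b=P[(abs(P[:,0]-.56)<.12)&(abs(P[:,1]-.054)<.04)&(P[:,2]>.068)&(P[:,2]<.085)]
    print(c,"bar",cv2.minAreaRect(b[:,:2].astype(np.float32)))
    rim=P[(abs(P[:,0]-.56)<.14)&(P[:,1]>.08)&(P[:,1]<.42)&(P[:,2]>.055)&(P[:,2]<.08)]
    print(c,"rim",cv2.minAreaRect(rim[:,:2].astype(np.float32)),rim[:,2].mean())
E
```

```text
top hub 144 [ 0.5664 -0.3114  0.0534] circ 0.5668 -0.3117 0.0163 zmax 0.059
top disc 532 [ 0.5655 -0.3091  0.0118] circ 0.5667 -0.312 0.0384 zmax 0.017
top knob 70 [0.561  0.055  0.1262] circ 0.5613 0.0556 0.0106 zmax 0.13
top jar 1150 [0.7503 0.1161 0.0982] circ 0.7399 0.1193 0.0799 zmax 0.115
top bar ((0.5610895156860352, 0.06059553474187851), (0.2099369317293167, 0.06820545345544815), 1.5021398067474365)
top rim ((0.5571942329406738, 0.2213132679462433), (0.20862486958503723, 0.28735706210136414), 1.489466905593872) 0.0639788041880845
side hub 316 [ 0.5645 -0.3138  0.0533] circ 0.566 -0.312 0.0162 zmax 0.057
side disc 1025 [ 0.5598 -0.3188  0.0119] circ 0.5657 -0.312 0.0384 zmax 0.017
side knob 77 [0.5591 0.0525 0.1248] circ 0.5591 0.0549 0.0125 zmax 0.128
side jar 1269 [0.7522 0.1079 0.0877] circ 0.74 0.12 0.08 zmax 0.112
side bar ((0.5610253214836121, 0.047559723258018494), (0.2107115238904953, 0.04781549796462059), 1.32463538646698)
side rim ((0.5561169981956482, 0.2251957654953003), (0.20858392119407654, 0.28458118438720703), 1.5947400331497192) 0.06314985296116975
```

Request:
apply_moves(commands=[4.9, 3.3, -0.5, 0, 0, -0.034, 8, 4.9, 3.3, -0.5, 0, 0, -0.034, 8, 4.9, 3.3, -0.5, 0, 0, -0.034, 8, 4.9, 3.3, -0.5, 0, 0, -0.034, 8, 4.9, 3.3, -0.5, 0, 0, -0.034, 8, 4.9, 3.3, -0.5, 0, 0, -0.034, 8, 4.9, 3.3, -0.5, 0, 0, -0.034, 8, 4.9, 3.3, -0.5, 0, 0, -0.034, 8], squeeze=25)

```text
t: 1.6
tool_pos: [0.5736, -0.3045, 0.1795]
orientation: [3.136, 0.008, 0.002]
force: [-0.1, -0.1, -0.3]
opening: 0.0799
```

```bash
python3 - <<'E'
from h import *
s=read_state();print(s["t"],s["tool_pos"],s["orientation"],s["q"])
for c in ["top","side"]:
    P=np.load(f"{c}0.npy").reshape(-1,3)
    f=P[(abs(P[:,0]-.582)<.07)&(abs(P[:,1]-.255)<.07)&(P[:,2]<.02)&(P[:,2]>-.01)]
    print(c,"floor",len(f),f[:,2].mean(),cv2.minAreaRect(f[:,:2].astype(np.float32)),np.percentile(f,[1,99],axis=0).round(3).tolist())
E
```

```text
1.6 [ 0.57360386 -0.30445468  0.17950539] [3.13646553e+00 7.92743170e-03 2.44955233e-03] [-0.56486208  0.2781652   1.39174057 -0.00349359  1.46762069  1.00123199]
top floor 1911 0.004650813749367898 ((0.5896298289299011, 0.25434407591819763), (0.136552631855011, 0.12471126019954681), 89.98661041259766) [[0.527, 0.203, -0.001], [0.652, 0.305, 0.018]]
side floor 630 0.00709997299617477 ((0.5878170728683472, 0.2686912417411804), (0.09929177165031433, 0.07971014827489853), 0.2886470854282379) [[0.542, 0.242, 0.002], [0.637, 0.308, 0.019]]
```

Request:
apply_moves(commands=[-0.7, -0.75, -2, 0, 0, 0, 8, 0, 0, -4, 0, 0, 0, 8, 0, 0, -4, 0, 0, 0, 8, 0, 0, 0, 0, 0, 0, 8])

```text
t: 2.1
tool_pos: [0.568, -0.3091, 0.0757]
orientation: [3.137, 0.018, 0.001]
force: [0.3, 0.4, 0.6]
opening: 0.0801
```

```bash
python3 - <<'E'
from h import *
s=read_state();print(s["t"],s["tool_pos"],s["orientation"])
im,d=read_camera("wrist");cv2.imwrite("pics/w1.png",im)
m=camera_model("wrist")
for r in spot_point("flange","wrist"):print(world(r["point"],"wrist",m).round(4),r["conf"])
P=cloud(d,"wrist").reshape(-1,3)
for z0,z1 in((.048,.06),(.008,.016)):
    s=P[(np.hypot(P[:,0]-.5665,P[:,1]+.312)<.05)&(P[:,2]>z0)&(P[:,2]<z1)]
    if len(s)>5:print(len(s),s.mean(0),cv2.minEnclosingCircle(s[:,:2].astype(np.float32)))
E
```

```text
2.1 [ 0.56801273 -0.30912221  0.07572425] [3.13666758e+00 1.77684060e-02 1.49461800e-03]
[ 0.563  -0.314   0.0044] 0.7
2066 [ 0.57133806 -0.312775    0.05823884] ((0.5696074962615967, -0.312885582447052), 0.01617368683218956)
613 [ 0.57743496 -0.30877086  0.01486814] ((0.5696825981140137, -0.3129557967185974), 0.038093626499176025)
```

View pics/w1.png

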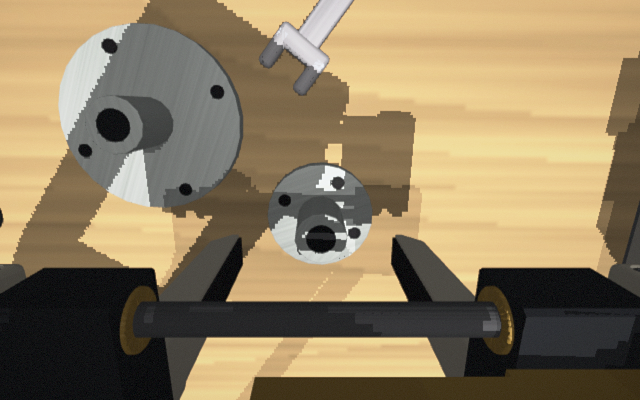

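The wrist view shows the hub at (320,238), midway between the fingers (about 215 to 420). I go down and grip.

Request:
apply_moves(commands=[0, -0.3, -3, 0, 0, 0, 8, 0, 0, -2.5, 0, 0, 0, 7, 0, 0, 0, 0, 0, 0, 5])

```text
t: 2.58
tool_pos: [0.5753, -0.3187, 0.0343]
orientation: [3.125, 0.015, 0.029]
force: [0.3, 0.5, -0.9]
opening: 0.0648
```

```bash
python3 - <<'E'
from h import *
for _ in range(2):
    s=read_state();print(s["t"],s["tool_pos"],s["orientation"],s["q"],s["dq"].round(3) if hasattr(s["dq"],"round") else s["dq"],s["force"],s["opening"])
    read_camera("top")
E
```

```text
2.575 [ 0.57526985 -0.31866909  0.03429508] [3.12486652 0.0151576  0.02873836] [-0.58172445  0.4084018   1.50755296 -0.00387051  1.20115779  0.98072483] [-0.006 -0.042 -0.043 -0.001  0.018 -0.004] [ 0.29065391  0.48727914 -0.92047535] 0.06481259378479012
2.625 [ 0.57633698 -0.3193762   0.0360261 ] [3.12332632 0.01518256 0.03220355] [-0.581719    0.4070195   1.50593202 -0.00389284  1.20147205  0.9807113 ] [ 0.003 -0.018 -0.018  0.001 -0.001  0.001] [ 0.55676768 -0.31493351  0.46289669] 0.06063515055912298
```

```bash
cat >> h.py <<'E'
from scipy.spatial.transform import Rotation as Ro
def go(x,y,z,yaw=0.026):
    s=read_state();R0=Ro.from_rotvec(s["orientation"])
    Rt=Ro.from_euler("z",yaw)*Ro.from_rotvec([np.pi,0,0])
    print("t",round(s["t"],2),"pos",s["tool_pos"].round(4),"op",round(s["opening"],4),"F",s["force"].round(1),"d cm",((np.array([x,y,z])-s["tool_pos"])*100).round(2),"turn",(Rt*R0.inv()).as_rotvec().round(3))
E
python3 - <<'E'
from h import *
go(.568,-.312,.02)
E
```

```text
t 2.67 pos [ 0.5769 -0.3196  0.0367] op 0.0569 F [ 0.5 -0.7  0.5] d cm [-0.89  0.76 -1.67] turn [0.018 0.022 0.016]
```

Request:
apply_moves(commands=[-0.9, 0.8, -0.5, 0.018, 0.022, 0.016, 7, 0, 0, 0, 0, 0, 0, 7, 0, 0, 0, 0, 0, 0, 7])

```text
t: 3.05
tool_pos: [0.5694, -0.3124, 0.0359]
orientation: [3.139, 0.043, 0.005]
force: [-0.1, -0.1, -0.1]
opening: 0.0701
```

```bash
python3 - <<'E'
from h import *
go(.568,-.312,.02)
E
```

```text
t 3.05 pos [ 0.5694 -0.3124  0.0359] op 0.0701 F [-0.1 -0.1 -0.1] d cm [-0.14  0.04 -1.59] turn [ 0.002  0.003 -0.001]
```

Request:
apply_moves(commands=[-0.1, 0, -1.0, 0, 0, 0, 7, 0, 0, -0.6, 0, 0, 0, 7])

```text
t: 3.3
tool_pos: [0.5688, -0.3127, 0.0197]
orientation: [3.138, 0.043, 0.007]
force: [0.0, 0.1, 0.3]
opening: 0.0699
```

```bash
python3 - <<'E'
from h import *
go(.568,-.312,.02)
E
```

```text
t 3.3 pos [ 0.5688 -0.3127  0.0197] op 0.0699 F [0.  0.1 0.3] d cm [-0.08  0.07  0.03] turn [ 0.003  0.004 -0.001]
```

Request:
apply_moves(commands=[0, 0, 0, 0, 0, 0, 2.5, 0, 0, 0, 0, 0, 0, 2.5, 0, 0, 0, 0, 0, 0, 2.5, 0, 0, 0, 0, 0, 0, 2.5, 0, 0, 0, 0, 0, 0, 2.5, 0, 0, 0, 0, 0, 0, 2.5], squeeze=25)

```text
t: 4.05
tool_pos: [0.5681, -0.3122, 0.0184]
orientation: [3.139, 0.043, 0.004]
force: [0.8, -0.3, -1.7]
opening: 0.0314
```

```bash
python3 - <<'E'
from h import *
go(.568,-.312,.02)
E
```

```text
t 4.05 pos [ 0.5681 -0.3122  0.0184] op 0.0314 F [ 0.8 -0.3 -1.7] d cm [-0.01  0.02  0.16] turn [ 0.002  0.003 -0.001]
```

Request:
apply_moves(commands=[0, 0, 3, 0, 0, 0, 2.5, 0, 0, 5, 0, 0, 0, 2.5, 0, 0, 5, 0, 0, 0, 2.5, 0, 1, 5, 0, 0, 0, 2.5, 0, 3, 2, 0, 0, 0, 2.5])

```text
t: 4.68
tool_pos: [0.5626, -0.27, 0.2172]
orientation: [-3.137, -0.038, 0.012]
force: [0.0, 1.0, -3.0]
opening: 0.0313
```

```bash
python3 - <<'E'
from h import *
go(.582,.254,.2)
E
```

```text
t 4.67 pos [ 0.5626 -0.27    0.2172] op 0.0313 F [ 0.  1. -3.] d cm [ 1.94 52.4  -1.72] turn [-0.004 -0.008  0.002]
```

Request:
apply_moves(commands=[0, 5, 0, 0, 0, 0, 2.5, 0, 5, 0, 0, 0, 0, 2.5, 0.3, 5.5, 0, 0, 0, 0, 2.5, 0.3, 5.5, 0, 0, 0, 0, 2.5, 0.3, 5.5, 0, 0, 0, 0, 2.5, 0.3, 5.5, 0, 0, 0, 0, 2.5, 0.3, 5.5, 0, 0, 0, 0, 2.5, 0.3, 5, 0, 0, 0, 0, 2.5])

```text
t: 5.68
tool_pos: [0.578, 0.1654, 0.2172]
orientation: [-3.139, -0.03, 0.011]
force: [0.8, -0.8, -2.9]
opening: 0.0316
```

```bash
python3 - <<'E'
from h import *
go(.582,.254,.2)
E
```

```text
t 5.67 pos [0.578  0.1654 0.2172] op 0.0316 F [ 0.8 -0.8 -2.9] d cm [ 0.4   8.86 -1.72] turn [-0.002 -0.007  0.007]
```

Request:
apply_moves(commands=[0.1, 4.5, 0, 0, -0.006, 0.006, 2.5, 0.1, 3, -1, 0, 0, 0, 2.5, 0.1, 0.8, -2, 0, 0, 0, 2.5, 0, 0, -2, 0, 0, 0, 2.5, 0, 0, -1, 0, 0, 0, 2.5, 0, 0, 0, 0, 0, 0, 2.5])

```text
t: 6.42
tool_pos: [0.578, 0.2517, 0.1501]
orientation: [3.141, 0.045, -0.011]
force: [-0.4, -0.8, -2.6]
opening: 0.0317
```

```bash
python3 - <<'E'
from h import *
go(.582,.254,.09)
im,d=read_camera("wrist");a,dt=read_camera("top");e,_=read_camera("side")
cv2.imwrite("pics/w2.png",np.hstack([cv2.resize(im,(400,250)),cv2.resize(a[120:300,120:380],(360,250))]))
for c in ["top","wrist"]:
    for r in spot_point("gap",c):print(c,world(r["point"],c).round(4),r["conf"])
    for r in spot_point("flange",c)[:1]:print(c,"fl",world(r["point"],c).round(4),r["conf"])
E
```

```text
t 6.42 pos [0.578  0.2517 0.1501] op 0.0317 F [-0.4 -0.8 -2.6] d cm [ 0.4   0.23 -6.01] turn [ 0.    -0.007 -0.003]
top [0.5837 0.2533 0.0059] 0.78
top fl [0.5774 0.2533 0.1317] 0.55
wrist [0.5828 0.2527 0.0074] 0.85
wrist fl [0.5756 0.252  0.1361] 0.8
```

View pics/w2.png

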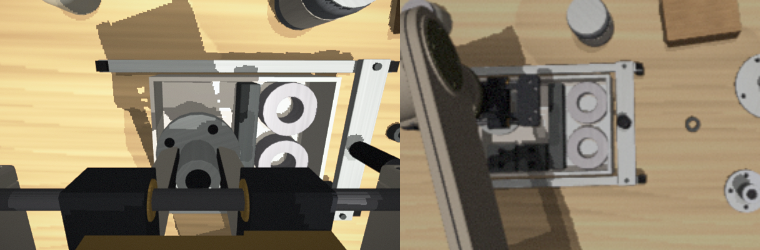

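The wrist view (left half) shows the flange upright above the free space at (195,120). The top view (right half) agrees. Gap estimates agree at about (0.583, 0.2535).

Request:
apply_moves(commands=[0.5, 0.2, -2, 0, -0.006, 0, 2.5, 0, 0, -2.5, 0, 0, 0, 2.5, 0, 0, -2.5, 0, 0, 0, 2.5, 0, 0, -1.5, 0, 0, 0, 2.5, 0, 0, 0, 0, 0, 0, 2.5])

```text
t: 7.4
tool_pos: [0.5867, 0.2561, 0.0696]
orientation: [-3.138, -0.047, -0.015]
force: [-0.4, -0.5, -2.8]
opening: 0.0314
```

```bash
python3 - <<'E'
from h import *
go(.583,.2535,.0235)
E
```

```text
t 7.4 pos [0.5867 0.2561 0.0696] op 0.0314 F [-0.4 -0.5 -2.8] d cm [-0.37 -0.26 -4.61] turn [-0.003  0.01  -0.004]
```

Request:
apply_moves(commands=[-0.4, -0.3, -1, 0, 0.01, 0, 2.5, 0, 0, -1.2, 0, 0, 0, 2.5, 0, 0, -0.8, 0, 0, 0, 2.5, 0, 0, 0, 0, 0, 0, 2.5])

```text
t: 7.9
tool_pos: [0.584, 0.2533, 0.0401]
orientation: [-3.137, -0.047, -0.004]
force: [0.9, 0.3, -3.2]
opening: 0.0317
```

```bash
python3 - <<'E'
from h import *
go(.583,.2535,.0235)
E
```

```text
t 7.9 pos [0.584  0.2533 0.0401] op 0.0317 F [ 0.9  0.3 -3.2] d cm [-0.1   0.02 -1.66] turn [-0.005  0.002 -0.004]
```

Request:
apply_moves(commands=[-0.1, 0, -0.8, -0.005, 0, 0, 2.5, 0, 0, -0.5, 0, 0, 0, 2.5, 0, 0, -0.3, 0, 0, 0, 2.5, 0, 0, -0.1, 0, 0, 0, 2.5])

```text
t: 8.4
tool_pos: [0.5835, 0.2537, 0.0234]
orientation: [3.141, 0.047, 0.005]
force: [-6.3, -1.6, 7.1]
opening: 0.0317
```

```bash
python3 - <<'E'
from h import *
go(.583,.2535,.0235)
E
```

```text
t 8.4 pos [0.5835 0.2537 0.0234] op 0.0317 F [-6.3 -1.6  7.1] d cm [-0.05 -0.02  0.01] turn [ 0.     0.003 -0.004]
```

Upward contact force at exactly the predicted height, so the flange is on the floor. I release it.

Request:
apply_moves(commands=[0, 0, 0, 0, 0, 0, 5, 0, 0, 0, 0, 0, 0, 5, 0, 0, 0, 0, 0, 0, 5, 0, 0, 0.5, 0, 0, 0, 5])

```text
t: 8.9
tool_pos: [0.5849, 0.2541, 0.0299]
orientation: [-3.141, -0.047, -0.01]
force: [0.6, -0.4, 0.3]
opening: 0.0498
```

```bash
python3 - <<'E'
from h import *
go(.583,.2535,.12)
E
```

```text
t 8.9 pos [0.5849 0.2541 0.0299] op 0.0498 F [ 0.6 -0.4  0.3] d cm [-0.19 -0.06  9.01] turn [-0.001  0.006 -0.004]
```

Request:
apply_moves(commands=[0, 0, 2, 0, 0.005, 0, 5, 0, 0, 3, 0, 0, 0, 5, 0, 0, 4.5, 0, 0, 0, 5, 0, 0, 5, 0, 0, 0, 6, -0.5, -3, 3, 0, 0, 0, 6, -0.5, -5, 0, 0, 0, 0, 6, -0.5, -5, 0, 0, 0, 0, 6])

```text
t: 9.78
tool_pos: [0.569, 0.1239, 0.2141]
orientation: [-3.14, -0.056, -0.009]
force: [1.2, 0.5, 0.3]
opening: 0.06
```

```bash
python3 - <<'E'
from h import *
go(.561,.055,.18)
im,d=read_camera("top")
cv2.imwrite("pics/t3.png",cv2.resize(im[120:300,120:380],(780,540)))
P=cloud(d,"top").reshape(-1,3)
for n,c,z0,z1 in(("hub",(.583,.2535),.05,.064),("disc",(.583,.2535),.01,.022),("knob",(.561,.055),.118,.135)):
    s=P[(np.hypot(P[:,0]-c[0],P[:,1]-c[1])<.04)&(P[:,2]>z0)&(P[:,2]<z1)]
    if len(s)>5:print(n,len(s),s.mean(0).round(4),cv2.minEnclosingCircle(s[:,:2].astype(np.float32)))
E
```

```text
t 9.78 pos [0.569  0.1239 0.2141] op 0.06 F [1.2 0.5 0.3] d cm [-0.8  -6.89 -3.41] turn [-0.001  0.006 -0.01 ]
```

View pics/t3.png

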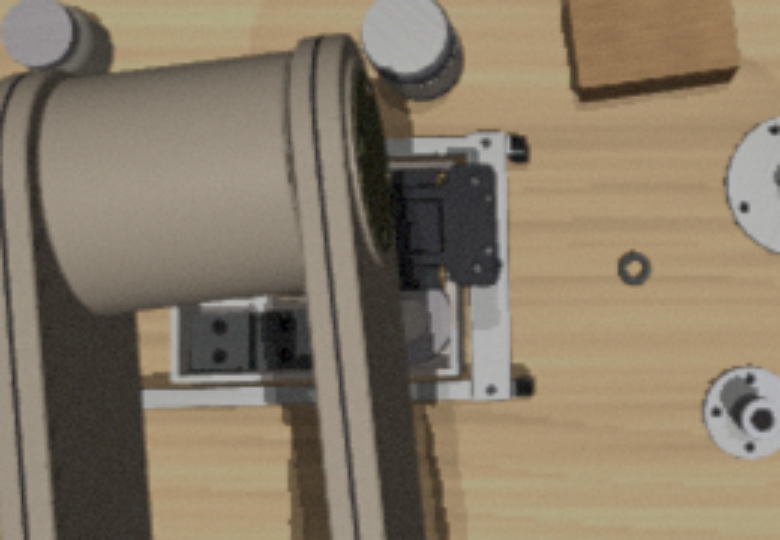

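The arm hides the box from the top camera. I carry on to the knob and check the flange from the wrist and side cameras.

Request:
apply_moves(commands=[-0.4, -4, -0.5, 0, 0.006, -0.01, 6, -0.4, -2.8, -1, 0, 0, 0, 6, 0, 0, -1, 0, 0, 0, 6, 0, 0, 0, 0, 0, 0, 6])

```text
t: 10.32
tool_pos: [0.5616, 0.0475, 0.1913]
orientation: [3.14, 0.03, 0.006]
force: [0.1, 0.4, -0.1]
opening: 0.0599
```

```bash
python3 - <<'E'
from h import *
go(.561,.055,.095)
im,d=read_camera("wrist");b,ds=read_camera("side")
cv2.imwrite("pics/w4.png",np.hstack([cv2.resize(im,(400,250)),cv2.resize(b[110:260,170:410],(400,250))]))
for cam,dd in(("wrist",d),("side",ds)):
  P=cloud(dd,cam).reshape(-1,3)
  for n,c,z0,z1 in(("hub",(.583,.2535),.05,.064),("disc",(.583,.2535),.01,.022),("knob",(.561,.055),.118,.135)):
    s=P[(np.hypot(P[:,0]-c[0],P[:,1]-c[1])<.04)&(P[:,2]>z0)&(P[:,2]<z1)]
    if len(s)>5:print(cam,n,len(s),s.mean(0).round(4),cv2.minEnclosingCircle(s[:,:2].astype(np.float32)))
for r in spot_point("bar_grip","wrist")[:2]:print(world(r["point"],"wrist").round(4),r["conf"])
E
```

```text
t 10.32 pos [0.5616 0.0475 0.1913] op 0.0599 F [ 0.1  0.4 -0.1] d cm [-0.06  0.75 -9.63] turn [0.002 0.004 0.007]
wrist hub 1165 [0.5831 0.2519 0.0591] ((0.5820308923721313, 0.2541083097457886), 0.016477517783641815)
wrist disc 3057 [0.5858 0.2457 0.0178] ((0.5822633504867554, 0.2543274462223053), 0.0383075587451458)
wrist knob 729 [0.5629 0.0573 0.127 ] ((0.5617153644561768, 0.05745524913072586), 0.01089420635253191)
side hub 90 [0.5801 0.2489 0.0574] ((0.5821967720985413, 0.2523218095302582), 0.017119737342000008)
side disc 233 [0.5774 0.2495 0.0167] ((0.5816339254379272, 0.2527739703655243), 0.03853053227066994)
side knob 76 [0.5592 0.0524 0.1249] ((0.5599130988121033, 0.05509556829929352), 0.01123094279319048)
[0.5607 0.0549 0.1269] 0.72
```

View pics/w4.png

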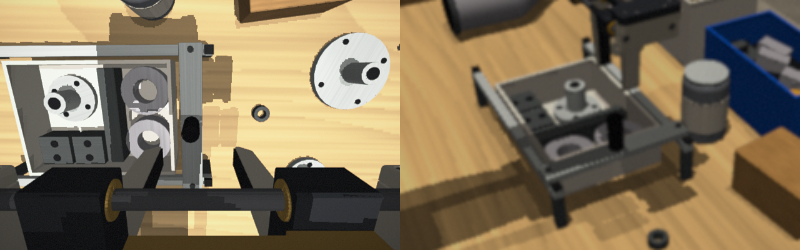

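The flange stands flat in the free space: wrist half (72,98), side half (575,95), fitted position about (0.582, 0.253). The knob at (190,130) sits between the open fingers. I go down onto it.

Request:
apply_moves(commands=[-0.05, 0.85, -1, 0, 0.004, 0.007, 6, 0, 0, -2, 0, 0, 0, 6, 0, 0, -2, 0, 0, 0, 6, 0, 0, 0, 0, 0, 0, 6])

```text
t: 10.98
tool_pos: [0.5611, 0.0596, 0.1382]
orientation: [3.14, 0.05, 0.0]
force: [0.3, 0.2, -0.7]
opening: 0.0602
```

```bash
python3 - <<'E'
from h import *
go(.561,.056,.095)
E
```

```text
t 10.97 pos [0.5611 0.0596 0.1382] op 0.0602 F [ 0.3  0.2 -0.7] d cm [-0.01 -0.36 -4.32] turn [ 0.001  0.    -0.006]
```

Request:
apply_moves(commands=[0, -0.3, -1.5, 0, 0, -0.006, 6, 0, 0, -1.5, 0, 0, 0, 6, 0, 0, -1.2, 0, 0, 0, 5, 0, 0, 0, 0, 0, 0, 4])

```text
t: 11.48
tool_pos: [0.5609, 0.0564, 0.0931]
orientation: [3.14, 0.04, -0.001]
force: [0.4, -0.2, 0.0]
opening: 0.0442
```

```bash
python3 - <<'E'
from h import *
go(.561,.056,.095)
E
```

```text
t 11.47 pos [0.5609 0.0564 0.0931] op 0.0442 F [ 0.4 -0.2  0. ] d cm [ 0.01 -0.04  0.19] turn [ 0.001 -0.     0.001]
```

Request:
apply_moves(commands=[0, 0, 0, 0, 0, 0, 1.8, 0, 0, 0, 0, 0, 0, 1.8, 0, 0, 0, 0, 0, 0, 1.8, 0, 1, 0, 0, 0, 0, 1.8, 0, 2, 0, 0, 0, 0, 1.8, -0.05, 2, 0, 0, 0, 0, 1.8], squeeze=8)

```text
t: 12.22
tool_pos: [0.5603, 0.1069, 0.0941]
orientation: [3.138, 0.036, -0.001]
force: [0.7, -2.9, -2.0]
opening: 0.022
```

```bash
python3 - <<'E'
from h import *
go(.5535,.345,.095)
E
```

```text
t 12.22 pos [0.5603 0.1069 0.0941] op 0.022 F [ 0.7 -2.9 -2. ] d cm [-0.68 23.81  0.09] turn [ 0.003 -0.001  0.003]
```

Request:
apply_moves(commands=[-0.07, 2.5, 0, 0, 0, 0, 1.8, -0.07, 2.5, 0, 0, 0, 0, 1.8, -0.07, 2.5, 0, 0, 0, 0, 1.8, -0.07, 2.5, 0, 0, 0, 0, 1.8, -0.07, 2.5, 0, 0, 0, 0, 1.8, -0.07, 2.5, 0, 0, 0, 0, 1.8, -0.07, 2.5, 0, 0, 0, 0, 1.8])

```text
t: 13.1
tool_pos: [0.5553, 0.2945, 0.0941]
orientation: [3.138, 0.041, 0.007]
force: [3.5, -3.1, -2.3]
opening: 0.0219
```

```bash
python3 - <<'E'
from h import *
go(.5535,.345,.095)
E
```

```text
t 13.1 pos [0.5553 0.2945 0.0941] op 0.0219 F [ 3.5 -3.1 -2.3] d cm [-0.18  5.05  0.09] turn [0.003 0.005 0.   ]
```

Request:
apply_moves(commands=[-0.03, 2, 0, 0, 0, 0, 1.8, -0.05, 1.5, 0, 0, 0, 0, 1.8, -0.03, 0.8, 0, 0, 0, 0, 1.8, 0, 0.5, 0, 0, 0, 0, 1.8, 0, 0.3, 0, 0, 0, 0, 1.8])

```text
t: 13.72
tool_pos: [0.554, 0.3445, 0.0939]
orientation: [3.127, 0.042, 0.006]
force: [-1.2, -15.4, 4.6]
opening: 0.0284
```

```bash
python3 - <<'E'
from h import *
go(.5535,.346,.095)
E
```

```text
t 13.72 pos [0.554  0.3445 0.0939] op 0.0284 F [ -1.2 -15.4   4.6] d cm [-0.05  0.15  0.11] turn [ 0.014  0.004 -0.001]
```

The force rose to 15 N at y = 0.3445, so the bar is at its stop. I release and lift.

Request:
apply_moves(commands=[0, -0.3, 0, 0, 0, 0, 5, 0, 0, 0, 0, 0, 0, 5, 0, 0, 0, 0, 0, 0, 5])

```text
t: 14.1
tool_pos: [0.554, 0.3419, 0.0946]
orientation: [3.129, 0.04, 0.005]
force: [-0.3, 0.9, -0.3]
opening: 0.0495
```

```bash
python3 - <<'E'
from h import *
go(.554,.345,.2)
im,d=read_camera("wrist")
P=cloud(d,"wrist").reshape(-1,3)
s=P[(np.hypot(P[:,0]-.554,P[:,1]-.345)<.04)&(P[:,2]>.118)&(P[:,2]<.135)]
print(len(s),cv2.minEnclosingCircle(s[:,:2].astype(np.float32)) if len(s)>3 else 0)
E
```

```text
t 14.1 pos [0.554  0.3419 0.0946] op 0.0495 F [-0.3  0.9 -0.3] d cm [-0.    0.31 10.54] turn [0.012 0.004 0.   ]
3471 ((0.5632591247558594, 0.345100462436676), 0.038743745535612106)
```

Free of contact. I lift straight up and away in −x/−y, then look.

Request:
apply_moves(commands=[0, 0.2, 1.5, 0.01, 0, 0, 5.5, 0, 0, 3, 0, 0, 0, 5.5, 0, 0, 4, 0, 0, 0, 5.5, 0, 0, 5, 0, 0, 0, 5.5, 0, -4, 2, 0, 0, 0, 5.5, -1, -6, 0, 0, 0, 0, 5.5, -1, -6, 0, 0, 0, 0, 5.5, 0, 0, 0, 0, 0, 0, 5.5])

```text
t: 15.15
tool_pos: [0.5331, 0.1826, 0.2645]
orientation: [-3.137, -0.047, -0.021]
force: [0.7, -0.4, -0.4]
opening: 0.0553
```

```bash
python3 - <<'E'
from h import *
go(.554,.345,.2)
im,d=read_camera("wrist");b,ds=read_camera("side");a,dt=read_camera("top")
cv2.imwrite("pics/w5.png",np.hstack([cv2.resize(im,(400,250)),cv2.resize(b[110:260,170:410],(400,250))]))
for cam,dd in(("wrist",d),("side",ds),("top",dt)):
  P=cloud(dd,cam).reshape(-1,3)
  for n,c,r,z0,z1 in(("hub",(.583,.2535),.04,.05,.064),("disc",(.583,.2535),.045,.01,.022),("knob",(.554,.345),.02,.118,.135)):
    s=P[(np.hypot(P[:,0]-c[0],P[:,1]-c[1])<r)&(P[:,2]>z0)&(P[:,2]<z1)]
    if len(s)>5:print(cam,n,len(s),s.mean(0).round(4),cv2.minEnclosingCircle(s[:,:2].astype(np.float32)))
E
```

```text
t 15.15 pos [0.5331 0.1826 0.2645] op 0.0553 F [ 0.7 -0.4 -0.4] d cm [ 2.09 16.24 -6.45] turn [-0.005  0.014 -0.004]
wrist hub 684 [0.5819 0.258  0.0582] ((0.5814818739891052, 0.25841179490089417), 0.01594812050461769)
wrist disc 2346 [0.5831 0.2566 0.0162] ((0.5814827680587769, 0.2586044669151306), 0.038082145154476166)
wrist knob 504 [0.5533 0.344  0.1255] ((0.5527303218841553, 0.34529614448547363), 0.0110737644135952)
side hub 92 [0.5803 0.249  0.0572] ((0.5818606615066528, 0.25290337204933167), 0.016873449087142944)
side disc 229 [0.5775 0.2496 0.0167] ((0.582048773765564, 0.2524653673171997), 0.039481040090322495)
side knob 46 [0.5517 0.3364 0.1245] ((0.5534160733222961, 0.3384954333305359), 0.011491828598082066)
top hub 41 [0.5918 0.2514 0.0582] ((0.5889718532562256, 0.25198766589164734), 0.013030732050538063)
top disc 222 [0.5966 0.2527 0.0162] ((0.5822755098342896, 0.252171128988266), 0.03793014958500862)
```

View pics/w5.png

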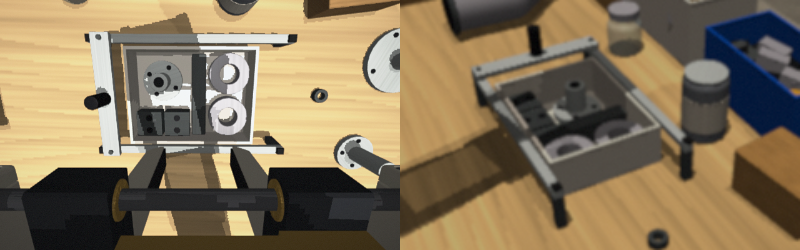

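The bar is at the far end with the knob at (97,100), and the flange is flat at (160,80). Side and wrist estimates of the bar's travel differ by a few mm, so I move the arm clear and check with the top camera against its starting reading.

Request:
apply_moves(commands=[-1, -5, 0, 0, 0, 0, 5.5, -1, -5.5, 0, 0, 0, 0, 5.5, -1, -5.5, 0, 0, 0, 0, 5.5, -1, -5.5, 0, 0, 0, 0, 5.5, -1, -5.5, 0, 0, 0, 0, 5.5, -1, -5.5, 0, 0, 0, 0, 5.5, 0, -3, 0, 0, 0, 0, 5.5, 0, 0, 0, 0, 0, 0, 5.5])

```text
t: 16.3
tool_pos: [0.4751, -0.1669, 0.2647]
orientation: [-3.131, -0.084, -0.022]
force: [-0.0, -0.5, -0.0]
opening: 0.0552
```

```bash
python3 - <<'E'
from h import *
go(.554,.345,.2)
for cam in("side","top"):
  a,dd=read_camera(cam);cv2.imwrite(f"pics/{cam}6.png",a)
  P=cloud(dd,cam).reshape(-1,3)
  for n,c,r,z0,z1 in(("hub",(.583,.2535),.04,.05,.064),("disc",(.583,.2535),.045,.01,.022),("knob",(.554,.34),.03,.118,.14)):
    s=P[(np.hypot(P[:,0]-c[0],P[:,1]-c[1])<r)&(P[:,2]>z0)&(P[:,2]<z1)]
    if len(s)>5:print(cam,n,len(s),s.mean(0).round(4),cv2.minEnclosingCircle(s[:,:2].astype(np.float32)))
E
```

```text
t 16.3 pos [ 0.4751 -0.1669  0.2647] op 0.0552 F [-0.  -0.5 -0. ] d cm [ 7.89 51.19 -6.47] turn [-0.01   0.014 -0.028]
side hub 92 [0.58   0.2486 0.0574] ((0.5824782252311707, 0.2521035075187683), 0.017656801268458366)
side disc 213 [0.5749 0.2501 0.0167] ((0.5815768241882324, 0.2543399930000305), 0.03945331647992134)
side knob 48 [0.552  0.3367 0.124 ] ((0.5517753958702087, 0.33867737650871277), 0.011917823925614357)
top hub 146 [0.5818 0.2513 0.0581] ((0.5820140242576599, 0.25192227959632874), 0.016061965376138687)
top disc 557 [0.5815 0.249  0.0161] ((0.5792495608329773, 0.25106680393218994), 0.0413861908018589)
top knob 82 [0.5536 0.3384 0.1258] ((0.5537896156311035, 0.3390604555606842), 0.010908451862633228)
```

Top and side both put the bar's travel at about 0.2835 m, above the 0.275 needed. The flange is in place, so I hand in.

```bash
python3 -c "
from h import *
print(close_job())"
```

```text
the job is handed in; nothing more can be done
None
```

I set the right flange (76 mm disc, 54 mm high) down in the free space, let go, and slid the sweep bar to its far stop. I then moved the arm clear and handed the job in at about 16.4 s; the hand-in gives no verdict.

- **Flange:** the last checks put it flat at about (0.582, 0.252), within a few mm of the gap estimate (0.583, 0.2535). Its hub top is about 58 mm above the bench, under the 65 mm rim. It met the floor at the height I expected, with about 7 N of contact force.
- **Sweep bar:** it crossed the whole box at about 3 N and met the stop at about 15 N. After release, the top and side cameras both put its travel at about 0.2835 m, so it may rest a few mm short of the 0.29 m stop. That is still above the 0.275 m needed.
- **Disagreement:** on one late look the wrist camera placed the flange about 5 mm further along y than the top and side cameras, and the knob about 6 mm further. I went by the fixed cameras. One top view right after release was hidden by the arm, so I checked with the wrist and side cameras instead.

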